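Hang the cutter rack on its two sprung hooks

ROBOT

A 7-joint arm with a two-finger parallel gripper is mounted at the origin on the work surface. World frame = base frame: x ahead of the robot, y to its left, z up, the work surface at z = 0. Lengths are in mm, angles in rad, forces in N, time in s.
With the tool pointing down it reaches from about 400 to 850 mm from the base axis. Payload 6.9 kg.
Tool frame: the origin (TCP) lies at the very end of the fingers, on their centre line; the grasp point (between the pads) lies 19 mm behind it; z points along the fingers, y is the line along which they close (so a half turn about z gives the same grasp; the last joint's range is limited). The gripper opens to 85 mm and grips with 20 to 120 N. Pads are 22 mm wide; open, the fingers measure 114 mm over their backs; the gripper's body (76 mm by 85 mm) begins 54 mm behind the grasp point. The pads swing forward as they close: fully open they stand 13 mm farther back than shut.
Start: joints at [1.375, 0.507, -0.238, 1.5, 0.126, 1.149, -0.155], TCP at [185.745, -596.75, 231.275] pointing down, gripper open.
Joint ranges: [-3.08, 3.08], [-0.24, 2.05], [-1.43, 1.35], [0, 2.5], [-1.52, 4.66], [0.17, 1.96], [-2.89, 2.89]. Speed limits (rad/s): [2.39, 2.39, 3.14, 3.14, 3.14, 3.14, 3.14].

INTERFACE

Orientations are given as a rotation vector (axis times angle).
In Python, from station import sensors, read_camera, calibration, order, finder gives the robot as it stands. The module is installed in compiled form; this text tells all that it offers.
- The arm moves only by the shell command python3 -m inch 'ROWS' [OPENING] [FORCE]. ROWS is JSON, a list of rows, each a list of 4 numbers: the shift along the tool's x, y, z in m, then the turn about the tool's z in rad. A call has 1 to 8 rows; each row shifts and turns the commanded pose from where the row before left it, along the tool's axes as they then stand; what a row does not reach is not made up. A row lasts 1/8 s, in which the tool goes at most 62.5 mm and 10.7 degrees, less where a joint would pass 70% of its speed; a pose out of reach is approached as far as the arm can. A call is refused whole if a number of a shift passes 0.0625 or a number of a turn 0.188, either way. A call with a gripper value outside its range is refused whole. OPENING is the finger opening in m, from 0 to 0.0854, set as the call begins (- or left out, the last holds). The fingers move at their own pace and stop on an object; FORCE is the grip in N (left out, the last holds). Time passes only in rows, so rows that do not move let the fingers close. It gives the time, the measured TCP pose, the force, the opening and the grip force at its end, in the units of the state.
- sensors.get_state(): the state, without advancing time (a new reading comes with each control period).
- read_camera(name): name is "scene" or "side" or "wrist"; returns (picture, depth): 400x640x3 uint8, red, green, blue; 400x640 float32, mm along the optical axis (not along the pixel's ray), 0 where there is no reading.
- calibration(name): a dict with "fx", "fy", "cx", "cy" (pixels), "pose" (4x4, takes a point from camera to world coordinates). Camera axes: x right, y down, z forward; pixel columns grow to the right and rows downward; lengths in mm; the calibration is good to about 2 mm. A picture is of the moment at which its call begins: read the wrist's pose just before it. calibration takes no time and is no camera call; for the wrist camera it gives the pose at the moment of the call.
- order.sign_off(): hands the job in; it is judged then, once.
Trained networks look in the newest picture that a camera, given by its name, has taken for a name from the list of things; names that differ only in an ending like _2 or _b are one class to them, and where a whole thing is asked for, a point or a joint stands for the part that bears it (a point fixed in the world has none). Each returns a list of dicts, best first, with "conf" (0 to 1); they miss things now and then, are a little off and sometimes report something else, mostly with a low value. They report only what shows in the picture. A call takes as long as a camera call.
- finder.trace(target, camera): "mask" (400x640 bool, what is visible of it) and "point" ([column, row] as shares, 0 to 1, of the picture: columns of its width, rows of its height, amid what is visible of it).
- finder.place_of(target, camera): "point" ([column, row] as shares, 0 to 1, of the picture: columns of its width, rows of its height: a listed point, or the origin of a listed thing).
The state is a dict: "clock": time; "joint_pos": joint angles; "joint_vel": joint speeds; "joint_torque": joint torques, N m; "position": TCP position; "ee_rot": TCP orientation; "force": force on the tool from outside, world axes, zero at the start; "ft_torque": the same for the moment, N m; "grip_width": finger opening in mm; "grasp_force": force on a finger pad.
Only numpy, scipy, OpenCV 4.12 (cv2) and the standard library are available. Lean on these libraries where they do the work, as an engineer would, in place of code of your own. Each camera call takes 0.05 s, during which the arm holds its last target. There are 200 camera calls.

TASK

Pick up the cutter rack by the flat grip in the middle of its rod and hang it on the stand, with the rod lying in both hooks. The two hooks have been clamped by hand and are not level with each other, so while you still hold the rack feel that both hooks are carrying some of it, keep it so for a moment, and only then let go. Be gentle: never lean hard on a hook, leave the wrench, the tin and the steel offcut alone, and leave the rack hanging still on both hooks.

Things in the scene. Friction and masses are not known exactly. Their poses are not given: they have to be found in the camera images.
- rack_grip (a point): Centre of the flat grip of the loose cutter rack (0.48-0.75 kg), which stands on the bench. On the rod's axis, 100 mm above the rack's underside; z up, y along the rod. The grip is 80 mm long (y), 22 high, 16 thick (x): pinch it across x from above. The straight steel rod is 12 mm thick, 304 mm long. Turned half round the rack is the same to hang.
- rack_block (a point): Same rack: centre of its bottom block, 190 mm long (y), 50 deep (x), 22 high, 89 mm below rack_grip. Short cutters stand in it, their tops at most 52 mm above the underside. At each end (y = +-95 mm) an upright plate, 30 mm deep, 4 thick, 108 high, holds the rod, which sticks out 55 mm beyond each plate.
- seat_l (a point): Where the rod's axis lies in the stand's +y hook, in x and y exactly, in height only nominally (165 mm above the bench): a point fixed to the stand, it does NOT follow the hook. Each hook was clamped by hand on its own, its true seat anywhere from 18 mm below to 18 mm above this, so the two may differ by 36 mm. The rod must lie along seat_r to seat_l, rack midway (+-20 mm).
- seat_r (a point): The same for the -y hook, 250 mm away. Each hook is an open trough, 16 mm wide along y: flat bottom 16 mm across where the rod rests, two walls sloping outward to 40 mm apart at their tops, 20 mm above the seated rod's axis. It is sprung: unloaded it stands at its seat height, sinks 1 mm per 4 N, and is solid after 3 mm.
- post_l: Fixed post (20 x 24 mm, top 208 mm above the bench) with the +y clamp and hook. Origin at its foot, 8 mm above the bench, 42 mm behind (stand's +x) the hook's throat. The clamp holds fast under the rack. More than 10 N from the rack on a post or its hook is too much.
- post_r: The same for the -y hook.
- stand: The fixed stand: steel base plate 110 x 310 mm, 10 mm thick, two posts. Origin on the bench midway below the two hooks; y along the line of the hooks, which are on the -x side of the posts. A cross bar (30 to 60 mm above the bench) joins the posts, 40 to 52 mm on the +x side of the origin; otherwise the space between the hooks is free.
- wrench: Loose wrench 160 mm long lying on the bench; to be left alone. Origin under its middle.
- tin: Loose steel tin, 64 mm across, 85 mm high; to be left alone. Origin at the centre of its underside.
- offcut: Loose round steel offcut, 48 mm across, 35 mm high; to be left alone. Origin at the centre of its underside.

How it is judged:
By the outcome, as a careful person would: the job done as asked, in the order asked, and still so for the second after the job is handed in, with the robot touching nothing.
It also fails if it takes over 67 s, if anything falls off the work surface, if the arm or the gripper's body presses on something with over 40 N, if the wrist force passes 120 N, or if a joint passes its speed limit or range.

## Working session

There is one attempt and no reset: what is moved stays moved. The work goes in short steps, Python scripts to look and compute and a shell command to move; the robot and the scene stay as the last step left them, time stands still between calls to the robot, and variables do not carry over. Pictures are saved under pics/ and viewed, at most 10 in all, crops included, and the job is handed in when it is done.

```bash
mkdir -p pics
cat > h.py <<'E'
import numpy as np, cv2
from station import sensors, read_camera, calibration, order, finder
def world(cam,pt,d,K=None):
    K=K or calibration(cam); u,v=pt[0]*640,pt[1]*400
    p=np.array([(u-K['cx'])/K['fx']*d,(v-K['cy'])/K['fy']*d,d,1]); return (K['pose']@p)[:3]
def onplane(cam,pt,z,K=None):
    K=K or calibration(cam); P=np.array(K['pose']); a=world(cam,pt,0,K); b=world(cam,pt,1000,K)
    return a+(b-a)*(z-a[2])/(b[2]-a[2])
def dep(d,pt):
    u,v=int(pt[0]*640),int(pt[1]*400); w=d[max(v-2,0):v+3,max(u-2,0):u+3]; w=w[w>0]; return float(np.median(w)) if len(w) else 0
E
cat > a.py <<'E'
from h import *
Z=dict(rack_grip=100,rack_block=11,seat_l=165,seat_r=165,post_l=8,post_r=8,stand=0,wrench=0,tin=0,offcut=0)
ims=[]
for c in ("scene","side"):
    im,d=read_camera(c); ims.append(im); K=calibration(c); print(c,np.round(K['pose'][:3,3]))
    for n,z in Z.items():
        for r in finder.place_of(n,c)[:1]:
            print(n,round(r['conf'],2),np.round(np.array(r['point'])*[640,400]),'plane',np.round(onplane(c,r['point'],z,K)),'depth',np.round(world(c,r['point'],dep(d,r['point']),K)))
for c,im in zip("ab",ims): cv2.imwrite(f'pics/{c}.png',im[:,:,::-1])
s=sensors.get_state(); print(s)
E
python3 a.py
```

```text
scene [1557. -123.  752.]
rack_grip 0.66 [231. 208.] plane [ 534. -225.  100.] depth [ 536. -225.  101.]
rack_block 0.68 [235. 233.] plane [ 527. -222.   11.] depth [ 542. -221.   22.]
seat_l 0.95 [352. 179.] plane [526. 107. 165.] depth [567.  98. 189.]
seat_r 0.95 [352. 179.] plane [526. 107. 165.] depth [567.  98. 189.]
post_l 0.93 [430. 223.] plane [541. 344.   8.] depth [542. 344.   9.]
post_r 0.93 [430. 223.] plane [541. 344.   8.] depth [542. 344.   9.]
stand 0.61 [388. 223.] plane [513. 227.   0.] depth [561. 211.  34.]
wrench 0.45 [309. 204.] plane [382.   2.   0.] depth [387.   2.   3.]
tin 0.9 [346. 288.] plane [772.  51.   0.] depth [801.  45.  28.]
offcut 0.97 [289. 288.] plane [755. -86.   0.] depth [785. -88.  28.]
side [ 538. -832.  584.]
rack_grip 0.58 [300. 256.] plane [ 531. -227.  100.] depth [ 531. -237.  108.]
rack_block 0.79 [298. 284.] plane [ 524. -218.   11.] depth [ 524. -231.   23.]
seat_l 0.92 [293. 162.] plane [521. 109. 165.] depth [522.  98. 170.]
seat_r 0.92 [293. 162.] plane [521. 109. 165.] depth [522.  98. 170.]
post_l 0.85 [313. 208.] plane [573. 
[... 391 characters left out ...]
 1.1, 'joint_pos': array([ 1.37449554,  0.50751413, -0.23761703,  1.5001561 ,  0.12571136,
        1.14888901, -0.15481714]), 'joint_vel': array([-0.00283248, -0.00100043,  0.00071226,  0.00093549, -0.00102659,
        0.00136344,  0.00025152]), 'joint_torque': array([ 5.33625080e-04, -6.20375490e+01, -2.18513645e+00, -2.49961531e+01,
        1.37530320e-02,  2.35992484e-03,  9.21942757e-06]), 'position': array([ 185.76226351, -596.77245903,  231.28196401]), 'ee_rot': array([3.10588752e+00, 4.72227886e-01, 2.70233247e-05]), 'force': array([-0.3282844 , -0.49196587,  0.25264985]), 'ft_torque': array([ 0.02453131, -0.00123041,  0.0264901 ]), 'grasp_force': 0.0, 'grip_width': 85.30054473083284}
```

View pics/a.png

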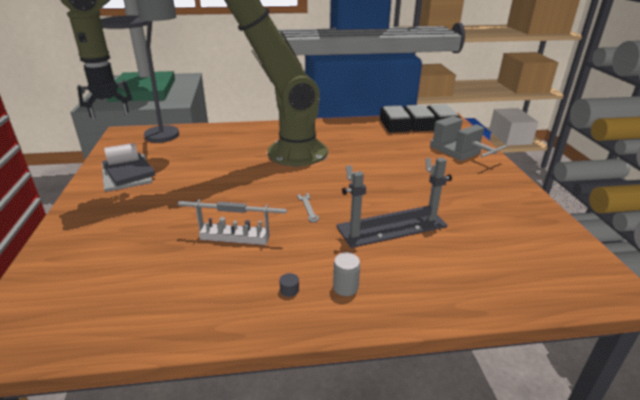

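View pics/b.png

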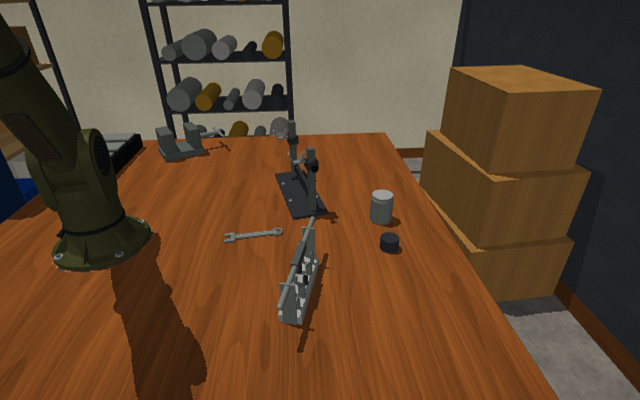

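```bash
cat > b.py <<'E'
from h import *
for c in ("scene","side"):
    im,d=read_camera(c); K=calibration(c)
    for n,z in (('seat_l',165),('post_l',8)):
        for r in finder.place_of(n,c)[:4]: print(c,n,round(r['conf'],2),np.round(np.array(r['point'])*[640,400]),np.round(onplane(c,r['point'],z,K),1))
    for n in ('rack_grip','stand'):
        t=finder.trace(n,c)[0]; m=t['mask']&(d>0); v,u=np.nonzero(m); D=d[v,u]
        P=np.stack([(u+.5-K['cx'])/K['fx']*D,(v+.5-K['cy'])/K['fy']*D,D,np.ones(len(D))])
        W=(K['pose']@P)[:3].T; print(c,n,t['conf'],len(W),'z max',W[:,2].max())
        if n=='rack_grip':
            R=W[(W[:,2]>90)&(W[:,2]<125)]; (vx,vy,x,y)=cv2.fitLine(R[:,:2].astype(np.float32),cv2.DIST_HUBER,0,.01,.01).ravel()
            q=R[:,:2]@[vx,vy]; print('line',vx,vy,x,y,'angle',np.arctan2(-vx,vy),'ends',q.min(),q.max(),'mid',np.array([x,y])+[vx*((q.min()+q.max())/2-(x*vx+y*vy)),vy*((q.min()+q.max())/2-(x*vx+y*vy))])
        np.save(f'{c}_{n}.npy',W)
E
python3 b.py
```

```text
scene seat_l 0.95 [353. 177.] [515.6 109.9 165. ]
scene seat_l 0.81 [431. 168.] [491.4 343.5 165. ]
scene post_l 0.98 [352. 238.] [585.4 103.3   8. ]
scene post_l 0.6 [429. 220.] [524.6 348.1   8. ]
scene rack_grip 0.92 2121 z max 111.13695956638844
line 0.24735044 0.9689261 534.1813 -226.8014 angle -0.24994478 ends -237.9091777591112 63.679888808445504 mid [ 534.30722046 -226.3080485 ]
scene stand 0.86 4111 z max 207.9697823259413
side seat_l 0.65 [281. 133.] [479.2 352.6 165. ]
side seat_l 0.65 [295. 164.] [526.4 100.8 165. ]
side post_l 0.82 [293. 170.] [513.7 393.3   8. ]
side post_l 0.57 [312. 210.] [571.3 105.4   8. ]
side post_l 0.2 [296. 259.] [ 518.6 -122.6    8. ]
side rack_grip 0.75 2449 z max 111.51276454285932
line 0.24798913 0.9687628 523.23535 -255.86485 angle -0.250604 ends -239.73614809114025 62.728239821837015 mid [ 530.57873701 -227.17811702]
side stand 0.58 2401 z max 207.1032606495196
```

```bash
cat > c.py <<'E'
from h import *
for c in ("scene","side"):
    W=np.load(f'{c}_stand.npy')
    b=W[(W[:,2]<13)&(W[:,2]>6)]; r=cv2.minAreaRect(b[:,:2].astype(np.float32)); print(c,'plate',r)
    T=W[W[:,2]>200]
    for lo,hi in ((0,225),(225,450)):
        t=T[(T[:,1]>lo)&(T[:,1]<hi)]; print(' top',len(t),t.mean(0).round(1) if len(t) else '', np.ptp(t,axis=0).round() if len(t) else '')
        q=W[(W[:,1]>lo)&(W[:,1]<hi)&(W[:,2]>120)]
        for z in range(120,210,10):
            s=q[(q[:,2]>=z)&(q[:,2]<z+10)]
            if len(s): print('  ',z,len(s),s.min(0).round()[:2],s.max(0).round()[:2])
E
python3 c.py
cat > plan.py <<'E'
# python3 plan.py x y z yaw_of_tool_y  n : rows from present pose to target
import sys; from h import *
from scipy.spatial.transform import Rotation as Ro
def plan(x,y,z,yaw,n):
    s=sensors.get_state(); R=Ro.from_rotvec(s['ee_rot']).as_matrix(); p=s['position']
    a=np.arctan2(R[1,1],R[0,1]); dy=(yaw-a+np.pi/2)%np.pi-np.pi/2
    print('tool_y yaw',a.round(3),'pos',p.round(1),'dyaw',dy.round(3),'tilt z',R[:,2].round(3),'j',s['joint_pos'].round(2),'f',s['force'].round(1),'w',round(s['grip_width'],1))
    d=(np.array([x,y,z])-p)/1000/n; t=-dy/n
    for k in range(n): 
        al=a+dy*k/n; ty=np.array([np.cos(al),np.sin(al)]); tx=np.array([-np.sin(al),np.cos(al)])
        print([round(v,4) for v in (d[:2]@tx,d[:2]@ty,-d[2],t)])
if __name__=='__main__': plan(*map(float,sys.argv[1:5]),int(sys.argv[5]))
E
python3 plan.py 533 -227 200 -0.25 12
```

```text
scene plate ((536.5746459960938, 229.75363159179688), (112.42080688476562, 310.50311279296875), 11.99250602722168)
 top 48 [575.5 109.4 204.1] [24. 24.  7.]
   120 37 [566.  98.] [588. 124.]
   130 30 [570.  98.] [585. 123.]
   140 18 [580.  95.] [592. 130.]
   150 74 [563.  70.] [596. 132.]
   160 124 [519.  70.] [594. 131.]
   170 75 [512.  91.] [591. 126.]
   180 63 [510.  91.] [586. 123.]
   190 52 [508.  92.] [586. 122.]
   200 48 [562.  97.] [586. 122.]
 top 44 [522.8 353.4 204.1] [25. 23.  8.]
   120 18 [512. 339.] [535. 389.]
   130 61 [506. 334.] [541. 394.]
   140 75 [464. 334.] [541. 392.]
   150 113 [464. 335.] [543. 388.]
   160 66 [457. 335.] [533. 367.]
   170 62 [453. 333.] [531. 368.]
   180 30 [512. 342.] [534. 367.]
   190 38 [509. 342.] [534. 368.]
   200 44 [510. 343.] [535. 365.]
side plate ((533.55224609375, 226.055908203125), (109.85124969482422, 310.8432312011719), 12.007780075073242)
 top 29 [570.  103.  204.3] [16. 20.  6.]
   120 24 [560.  95.] [583. 113.]
   130 20 [560.  95.] [580. 114.]
   140 7 [560.  88.] [569.  98.]
   150 46 [553.  65.] [591. 115.]

[... 956 characters left out ...]
, np.float64(0.0026), np.float64(-0.0849)]
[np.float64(0.0416), np.float64(-0.0074), np.float64(0.0026), np.float64(-0.0849)]
[np.float64(0.0421), np.float64(-0.0038), np.float64(0.0026), np.float64(-0.0849)]
[np.float64(0.0423), np.float64(-0.0002), np.float64(0.0026), np.float64(-0.0849)]
[np.float64(0.0421), np.float64(0.0034), np.float64(0.0026), np.float64(-0.0849)]
[np.float64(0.0417), np.float64(0.0069), np.float64(0.0026), np.float64(-0.0849)]
[np.float64(0.041), np.float64(0.0104), np.float64(0.0026), np.float64(-0.0849)]
[np.float64(0.0399), np.float64(0.0139), np.float64(0.0026), np.float64(-0.0849)]
[np.float64(0.0386), np.float64(0.0172), np.float64(0.0026), np.float64(-0.0849)]
```

```bash
python3 -m inch '[[0.037,-0.021,0.0025,-0.085],[0.0385,-0.0175,0.0025,-0.085],[0.04,-0.0145,0.0025,-0.085],[0.041,-0.011,0.0025,-0.085],[0.0415,-0.0075,0.0025,-0.085],[0.042,-0.004,0.0025,-0.085],[0.0425,0,0.0025,-0.085],[0.042,0.0035,0.0025,-0.085]]' 0.06 25; python3 -m inch '[[0.0415,0.007,0.0025,-0.085],[0.041,0.0105,0.0025,-0.085],[0.04,0.014,0.0025,-0.085],[0.0385,0.017,0.0025,-0.085],[0,0,0,0],[0,0,0,0]]'
cat > d.py <<'E'
from h import *
c='wrist'; K=calibration(c); im,d=read_camera(c); cv2.imwrite('pics/w1.png',im[:,:,::-1])
r=finder.place_of('rack_grip',c)
for q in r[:2]: print(q['conf'],np.array(q['point'])*[640,400],onplane(c,q['point'],100,K).round(1))
v,u=np.nonzero(d>0); D=d[v,u]; W=(K['pose']@np.stack([(u+.5-K['cx'])/K['fx']*D,(v+.5-K['cy'])/K['fy']*D,D,np.ones(len(D))]))[:3].T
k=(W[:,2]>98)&(W[:,2]<116)&(np.hypot(W[:,0]-533,W[:,1]+227)<165); R=W[k]
print(len(R),cv2.minAreaRect(R[:,:2].astype(np.float32)))
vx,vy,x,y=cv2.fitLine(R[:,:2].astype(np.float32),cv2.DIST_HUBER,0,.01,.01).ravel(); q=R[:,:2]@[vx,vy]; print('yaw',np.arctan2(-vx,vy),x,y,q.min(),q.max(), 'z',np.percentile(R[:,2],95))
E
python3 d.py; python3 plan.py 533 -227 81 -0.25 3
```

```text
clock: 2.6
position: [418.5, -348.7, 211.4]
ee_rot: [2.768, 1.484, 0.0]
force: [0.4, -0.1, -0.4]
grip_width: 59.9
grasp_force: 0.0
clock: 3.35
position: [532.8, -227.1, 201.1]
ee_rot: [-2.481, -1.927, 0.001]
force: [-0.6, -0.8, 0.8]
grip_width: 59.5
grasp_force: 0.0
0.56 [307.712 199.68 ] [ 527.4 -221.   100. ]
6478 ((526.5435180664062, -228.89637756347656), (291.0672302246094, 29.879505157470703), 75.65401458740234)
yaw -0.24846238 532.9362 -204.3341 -237.91900770866474 53.13945771953338 z 112.01998524341397
tool_y yaw -0.251 pos [ 532.4 -227.9  201.3] dyaw 0.001 tilt z [-0.001 -0.001 -1.   ] j [ 0.72  0.5  -0.56  1.67  0.3   1.06 -0.18] f [-0.1 -0.7  0.2] w 59.8
[np.float64(0.0003), np.float64(0.0001), np.float64(0.0401), np.float64(-0.0005)]
[np.float64(0.0003), np.float64(0.0001), np.float64(0.0401), np.float64(-0.0005)]
[np.float64(0.0003), np.float64(0.0001), np.float64(0.0401), np.float64(-0.0005)]
```

View pics/w1.png

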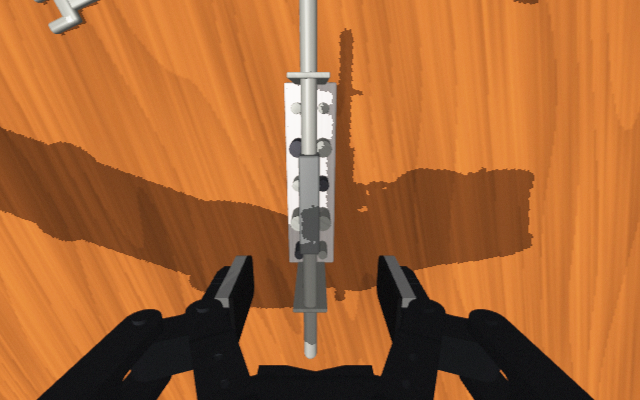

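```bash
python3 -m inch '[[0.004,-0.005,0.03,0],[0,0,0.04,0],[0,0,0.034,0],[0,0,0.015,0],[0,0,0,0],[0,0,0,0]]'; python3 -m inch '[[0,0,0,0],[0,0,0,0],[0,0,0,0],[0,0,0,0],[0,0,0,0],[0,0,0,0]]' 0.0 35; python3 -m inch '[[0,0,0,0],[0,0,0,0],[0,0,-0.002,0],[0,0,-0.01,0],[0,0,-0.02,0],[0,0,-0.02,0],[0,0,0,0],[0,0,0,0]]';  python3 -c "
from h import *
s=sensors.get_state();print(s['force'],s['ft_torque'],s['grasp_force'],s['position'])"
```

```text
clock: 4.2
position: [530.2, -221.9, 83.6]
ee_rot: [2.479, 1.927, 0.002]
force: [0.3, -1.2, 0.2]
grip_width: 60.0
grasp_force: 0.0
clock: 4.95
position: [529.5, -221.5, 82.9]
ee_rot: [2.48, 1.928, 0.0]
force: [-1.7, 0.5, 6.7]
grip_width: 15.5
grasp_force: 35.5
clock: 5.95
position: [528.8, -221.5, 133.6]
ee_rot: [-2.48, -1.928, 0.001]
force: [0.4, -0.8, -6.8]
grip_width: 15.7
grasp_force: 34.5
[ 0.44338623 -0.77478925 -6.80498807] [ 0.04504201  0.01863714 -0.01729465] 34.49865639209747 [ 528.77353372 -221.48123551  133.6348913 ]
```

```bash
sed -i "s/print(\[round(v,4) for v/print([float(round(v,4)) for v/" plan.py; python3 plan.py 440 -20 215 0 8
```

```text
tool_y yaw -0.249 pos [ 528.8 -221.5  133.6] dyaw 0.249 tilt z [-0.001  0.    -1.   ] j [ 0.69  0.56 -0.53  1.77  0.35  0.91 -0.24] f [ 0.4 -0.8 -6.8] w 15.7
[0.0217, -0.017, -0.0102, -0.0311]
[0.0222, -0.0163, -0.0102, -0.0311]
[0.0227, -0.0156, -0.0102, -0.0311]
[0.0232, -0.0149, -0.0102, -0.0311]
[0.0236, -0.0141, -0.0102, -0.0311]
[0.024, -0.0134, -0.0102, -0.0311]
[0.0244, -0.0126, -0.0102, -0.0311]
[0.0248, -0.0119, -0.0102, -0.0311]
```

```bash
python3 -m inch '[[0.0215,-0.017,-0.01,-0.031],[0.022,-0.0165,-0.01,-0.031],[0.0225,-0.0155,-0.01,-0.031],[0.023,-0.015,-0.01,-0.031],[0.0235,-0.014,-0.01,-0.031],[0.024,-0.0135,-0.01,-0.031],[0.0245,-0.0125,-0.01,-0.031],[0.025,-0.012,-0.01,-0.031]]'; python3 plan.py 430 207 215 0.209 8
```

```text
clock: 6.95
position: [439.5, -18.8, 215.0]
ee_rot: [2.22, 2.222, 0.0]
force: [-0.5, 0.3, -5.3]
grip_width: 15.3
grasp_force: 34.8
tool_y yaw 0.001 pos [439.5 -18.8 215. ] dyaw 0.208 tilt z [ 0. -0. -1.] j [ 0.54  0.29 -0.71  1.98  0.23  0.96 -0.29] f [-0.5  0.3 -5.3] w 15.3
[0.0282, -0.0012, 0.0, -0.026]
[0.0282, -0.0004, 0.0, -0.026]
[0.0283, 0.0003, 0.0, -0.026]
[0.0282, 0.001, 0.0, -0.026]
[0.0282, 0.0018, 0.0, -0.026]
[0.0281, 0.0025, 0.0, -0.026]
[0.0281, 0.0032, 0.0, -0.026]
[0.028, 0.004, 0.0, -0.026]
```

```bash
cat > e.py <<'E'
import sys; from h import *
c='wrist'; K=calibration(c); im,d=read_camera(c); cv2.imwrite(f'pics/{sys.argv[1]}.png',im[:,:,::-1])
for n,z in (('seat_l',165),('post_l',8),('stand',0)):
    for q in finder.place_of(n,c)[:3]: print(n,round(q['conf'],2),(np.array(q['point'])*[640,400]).round(),onplane(c,q['point'],z,K).round(1))
v,u=np.nonzero(d>0); D=d[v,u]; W=(K['pose']@np.stack([(u+.5-K['cx'])/K['fx']*D,(v+.5-K['cy'])/K['fy']*D,D,np.ones(len(D))]))[:3].T
np.save(sys.argv[1]+'.npy',W)
o=np.array([506,223]); S=(W[:,:2]-o)@np.array([[.978,-.208],[.208,.978]])  # cols: stand x, y
for sg in (1,-1):
    m=(abs(sg*S[:,1]-125)<30)&(S[:,0]>20)&(S[:,0]<75)&(W[:,2]>203)&(W[:,2]<214)
    if m.sum()>20: print('post top',sg,m.sum(),'range',S[m].min(0).round(1),S[m].max(0).round(1),W[m,2].mean().round(1))
    m=(abs(sg*S[:,1]-125)<14)&(abs(S[:,0])<30)&(W[:,2]>125)&(W[:,2]<212)
    for x in range(-28,30,4):
        k=m&(S[:,0]>=x)&(S[:,0]<x+4)
        if k.sum()>3: print('  hook',sg,x,k.sum(),'z p10 %.1f med %.1f p95 %.1f'%tuple(np.percentile(W[k,2],[10,50,95])),'y',S[k,1].min().round(1),S[k,1].max().round(1))
E
python3 e.py wA; python3 -m inch '[[0.028,-0.001,0,-0.026],[0.028,0,0,-0.026],[0.028,0,0,-0.026],[0.028,0.001,0,-0.026],[0.028,0.002,0,-0.026],[0.028,0.0025,0,-0.026],[0.028,0.003,0,-0.026],[0.028,0.004,0,-0.026]]'; python3 e.py wB
```

```text
seat_l 0.61 [484.  16.] [528.7 103.7 165. ]
post_l 0.81 [446.  48.] [568.9 111.5   8. ]
stand 0.61 [448.  49.] [573.7 111.5   0. ]
post top -1 185 range [  28.4 -134.5] [  41.8 -131. ] 206.4
  hook -1 -28 166 z p10 197.7 med 198.8 p95 200.1 y -130.7 -118.0
  hook -1 -24 189 z p10 196.7 med 199.2 p95 200.5 y -130.7 -118.2
  hook -1 -20 28 z p10 179.4 med 184.2 p95 191.6 y -130.7 -115.0
  hook -1 -16 148 z p10 168.2 med 170.2 p95 177.0 y -130.8 -114.9
  hook -1 -12 74 z p10 172.2 med 173.0 p95 174.3 y -130.7 -114.7
  hook -1 -8 265 z p10 171.9 med 172.9 p95 173.9 y -130.7 -115.0
  hook -1 -4 267 z p10 171.9 med 172.9 p95 174.0 y -130.6 -115.6
  hook -1 0 256 z p10 172.0 med 172.9 p95 174.2 y -130.6 -116.6
  hook -1 4 374 z p10 172.4 med 174.4 p95 178.5 y -130.7 -117.4
  hook -1 8 461 z p10 177.9 med 181.9 p95 187.3 y -130.6 -118.4
  hook -1 12 373 z p10 186.4 med 190.6 p95 196.0 y -130.6 -122.7
  hook -1 16 149 z p10 195.0 med 198.0 p95 200.3 y -130.7 -125.4
  hook -1 20 553 z p10 153.5 med 163.9 p95 173.8 y -139.0 -127.6
  hook -1 24 187 z p10 171.7 med 173.1 p95 174.2 y -138.9 -129.2
[... 979 characters left out ...]
9.2 129.0
  hook 1 8 262 z p10 161.4 med 166.0 p95 171.2 y 119.1 127.3
  hook 1 12 210 z p10 170.2 med 174.5 p95 180.2 y 119.0 124.8
  hook 1 16 92 z p10 176.9 med 181.0 p95 182.8 y 119.1 122.1
  hook 1 20 502 z p10 136.7 med 147.6 p95 156.2 y 111.0 124.7
  hook 1 24 180 z p10 154.8 med 155.9 p95 157.2 y 111.1 123.5
  hook 1 28 814 z p10 156.9 med 174.4 p95 197.2 y 111.0 126.2
  hook -1 -16 36 z p10 175.5 med 178.6 p95 183.1 y -120.6 -113.6
  hook -1 -12 24 z p10 172.5 med 173.0 p95 175.3 y -129.5 -121.9
  hook -1 -8 26 z p10 172.2 med 172.9 p95 173.9 y -130.9 -125.0
  hook -1 -4 4 z p10 171.9 med 172.6 p95 172.8 y -131.8 -129.7
  hook -1 20 46 z p10 152.2 med 157.1 p95 163.6 y -123.7 -116.5
```

View pics/wB.png

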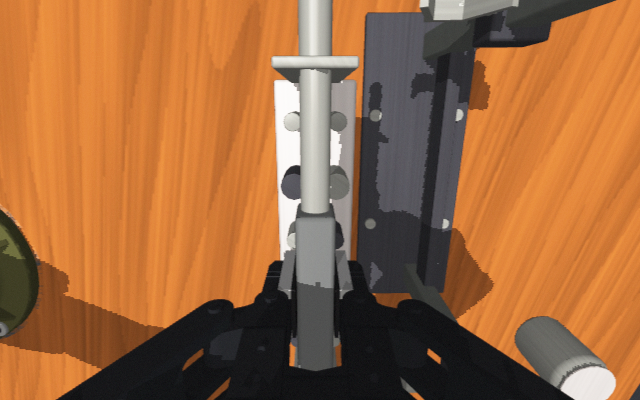

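View pics/wA.png

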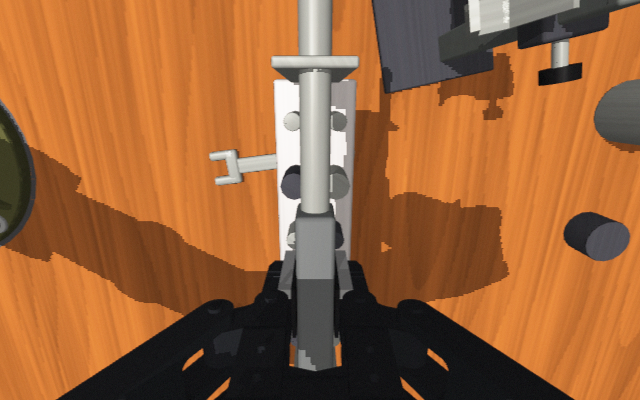

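```bash
python3 plan.py 501.7 224.1 214 0.209 5
```

```text
tool_y yaw 0.207 pos [431.6 203.8 213.9] dyaw 0.002 tilt z [-0.001 -0.    -1.   ] j [ 0.09  0.37 -0.8   1.9   0.31  1.01 -0.64] f [-0.1 -1.2 -4.3] w 15.6
[0.0011, 0.0146, -0.0, -0.0004]
[0.0011, 0.0146, -0.0, -0.0004]
[0.0011, 0.0146, -0.0, -0.0004]
[0.0011, 0.0146, -0.0, -0.0004]
[0.0011, 0.0146, -0.0, -0.0004]
```

```bash
python3 -m inch '[[0.001,0.0145,0,0],[0.001,0.0145,0,0],[0.001,0.0145,0,0],[0.0015,0.0145,0,0],[0.001,0.0145,0,0],[0,0,0,0],[0,0,0,0],[0,0,0,0]]'; python3 -m inch '[[0,0,0.01,0],[0,0,0.012,0],[0,0,0.012,0],[0,0,0.009,0],[0,0,0,0],[0,0,0,0],[0,0,0,0],[0,0,0,0]]'
cat > f.py <<'E'
from h import *
F=[];P=[]
for k in range(10):
    read_camera('side'); s=sensors.get_state(); F.append(np.r_[s['force'],s['ft_torque']]); P.append(s['position'])
F=np.array(F); c,sn=.978,.208; m=F.mean(0)
print('F',m[:3].round(2),'sd',F.std(0).round(2),'T stand x,y,z',round(c*m[3]+sn*m[4],3),round(-sn*m[3]+c*m[4],3),m[5].round(3),'pos',np.mean(P,0).round(2),s['grip_width'],s['grasp_force'],s['clock'])
E
python3 f.py; python3 plan.py 501.7 224.1 162 .209 1
```

```text
clock: 9.35
position: [500.9, 224.2, 214.4]
ee_rot: [1.98, 2.439, -0.001]
force: [0.1, -0.0, -5.7]
grip_width: 15.1
grasp_force: 34.8
clock: 10.35
position: [501.5, 224.3, 171.6]
ee_rot: [1.98, 2.439, 0.001]
force: [-0.3, -0.3, -4.9]
grip_width: 15.0
grasp_force: 34.8
F [ 0.12  0.06 -5.49] sd [0.56 0.34 0.74 0.03 0.02 0.03] T stand x,y,z 0.001 -0.003 0.002 pos [501.39 224.26 171.39] 15.736801737177027 34.82610583305359 10.85
tool_y yaw 0.207 pos [501.4 224.3 171.3] dyaw 0.002 tilt z [-0.  0. -1.] j [ 0.02  0.52 -0.74  1.79  0.41  0.99 -0.68] f [ 0.7 -0.3 -6.7] w 15.7
[-0.0002, 0.0003, 0.0093, -0.002]
```

```bash
python3 -m inch '[[0,0,0,0],[0,0,0.004,0],[0,0,0.003,0],[0,0,0,0],[0,0,0,0]]' 0 20; python3 f.py;  python3 -m inch '[[0,0,0.001,0],[0,0,0.001,0],[0,0,0,0],[0,0,0,0]]'; python3 f.py
```

```text
clock: 11.48
position: [501.4, 224.3, 164.3]
ee_rot: [-1.98, -2.439, -0.0]
force: [0.3, 0.2, -5.3]
grip_width: 15.7
grasp_force: 34.8
F [ 0.    0.22 -5.58] sd [0.5  0.35 0.54 0.03 0.02 0.02] T stand x,y,z 0.019 -0.004 -0.011 pos [501.4  224.28 164.36] 15.369749656330622 34.80493783950806 11.975
clock: 12.48
position: [501.4, 224.3, 162.3]
ee_rot: [-1.98, -2.439, -0.0]
force: [-0.5, 0.2, -5.6]
grip_width: 15.6
grasp_force: 34.8
F [-0.18 -0.27 -5.68] sd [0.39 0.37 0.36 0.03 0.02 0.03] T stand x,y,z 0.015 -0.012 0.013 pos [501.38 224.27 162.32] 15.43058222906884 34.83895719051361 12.975
```

```bash
python3 -m inch '[[0,0,0.001,0],[0,0,0,0],[0,0,0,0]]' 0.001 20; python3 f.py;  python3 -m inch '[[0,0,0.001,0],[0,0,0,0],[0,0,0,0]]'; python3 f.py
```

```text
clock: 13.35
position: [501.4, 224.3, 161.4]
ee_rot: [1.98, 2.439, 0.0]
force: [-0.2, -0.5, -4.6]
grip_width: 15.6
grasp_force: 34.9
F [ 0.15  0.52 -4.33] sd [0.62 0.37 0.44 0.02 0.02 0.03] T stand x,y,z -0.017 -0.029 0.027 pos [501.4  224.29 161.34] 15.096716532043539 34.94387626647949 13.85
clock: 14.22
position: [501.4, 224.3, 160.4]
ee_rot: [1.98, 2.439, 0.0]
force: [0.6, 0.3, -2.9]
grip_width: 15.4
grasp_force: 35.2
F [-0.27  0.83 -2.7 ] sd [0.49 0.63 0.28 0.02 0.03 0.03] T stand x,y,z -0.192 -0.025 0.02 pos [501.41 224.3  160.36] 15.35083149117509 35.17972469329834 14.725
```

```bash
python3 -m inch '[[0,0,0.001,0],[0,0,0,0],[0,0,0,0]]'; python3 f.py;  python3 -m inch '[[0,0,0.001,0],[0,0,0,0],[0,0,0,0]]'; python3 f.py
```

```text
clock: 15.1
position: [501.4, 224.3, 159.3]
ee_rot: [-1.98, -2.439, -0.0]
force: [0.5, 1.5, -2.2]
grip_width: 16.0
grasp_force: 35.3
F [ 0.06  0.85 -2.33] sd [0.39 0.38 0.52 0.03 0.03 0.04] T stand x,y,z -0.144 -0.053 0.027 pos [501.38 224.32 159.33] 15.4122331284294 35.301387906074524 15.6
clock: 15.98
position: [501.3, 224.3, 158.3]
ee_rot: [-1.98, -2.439, -0.0]
force: [-0.2, 1.7, -2.6]
grip_width: 15.3
grasp_force: 35.3
F [-0.29  1.5  -2.46] sd [0.48 0.45 0.49 0.03 0.02 0.04] T stand x,y,z -0.03 -0.055 0.028 pos [501.35 224.33 158.32] 15.727703649788902 35.31691789627075 16.475
```

```bash
python3 -m inch '[[0,0,0.001,0],[0,0,0.001,0],[0,0,0,0],[0,0,0,0]]'; python3 f.py;  python3 -m inch '[[0,0,0.001,0],[0,0,0.0005,0],[0,0,0,0],[0,0,0,0]]'; python3 f.py
```

```text
clock: 16.98
position: [501.3, 224.3, 156.3]
ee_rot: [-1.98, -2.439, -0.0]
force: [0.1, 2.9, -1.7]
grip_width: 15.4
grasp_force: 35.3
F [-0.13  2.07 -1.98] sd [0.5  0.49 0.57 0.04 0.03 0.04] T stand x,y,z 0.061 -0.027 0.043 pos [501.36 224.28 156.31] 15.717843053080157 35.327977538108826 17.475
clock: 17.98
position: [501.4, 224.2, 154.8]
ee_rot: [1.98, 2.439, -0.0]
force: [0.3, 1.0, -0.7]
grip_width: 15.4
grasp_force: 35.3
F [-0.1   1.72 -1.97] sd [0.51 0.46 0.48 0.02 0.03 0.04] T stand x,y,z -0.043 -0.029 0.02 pos [501.37 224.21 154.8 ] 15.403718725652835 35.339226722717285 18.475
```

```bash
python3 -m inch '[[0,0,0.0007,0],[0,0,0,0],[0,0,0,0]]'; python3 f.py;  python3 -m inch '[[0,0,0.0007,0],[0,0,0,0],[0,0,0,0]]'; python3 f.py
```

```text
clock: 18.85
position: [501.4, 224.2, 154.1]
ee_rot: [-1.98, -2.439, -0.0]
force: [-0.5, 0.9, -1.9]
grip_width: 15.7
grasp_force: 35.4
F [-0.08  1.51 -1.65] sd [0.38 0.35 0.44 0.03 0.02 0.02] T stand x,y,z -0.141 -0.035 0.014 pos [501.37 224.23 154.1 ] 15.34599821608061 35.35080671310425 19.35
clock: 19.73
position: [501.3, 224.2, 153.4]
ee_rot: [-1.98, -2.439, 0.0]
force: [-0.8, 1.2, -2.5]
grip_width: 15.6
grasp_force: 35.3
F [-0.27  1.26 -1.82] sd [0.36 0.46 0.52 0.02 0.03 0.02] T stand x,y,z -0.07 -0.033 0.02 pos [501.36 224.24 153.38] 15.637942757631032 35.31370282173157 20.225
```

```bash
python3 -m inch '[[0,0,0.0005,0],[0,0,0,0],[0,0,0,0]]'; python3 f.py;  python3 -m inch '[[0,0,0.0005,0],[0,0,0,0],[0,0,0,0]]'; python3 f.py
```

```text
clock: 20.6
position: [501.4, 224.3, 152.9]
ee_rot: [-1.98, -2.439, -0.0]
force: [-0.4, 1.9, -2.1]
grip_width: 15.4
grasp_force: 35.3
F [-0.15  1.6  -1.5 ] sd [0.44 0.52 0.77 0.02 0.03 0.03] T stand x,y,z -0.091 -0.026 0.006 pos [501.36 224.26 152.9 ] 15.267472825627523 35.34039795398712 21.1
clock: 21.48
position: [501.4, 224.3, 152.4]
ee_rot: [1.98, 2.439, 0.0]
force: [0.2, 1.7, -1.6]
grip_width: 15.5
grasp_force: 35.4
F [-0.22  1.29 -1.18] sd [0.61 0.32 0.55 0.02 0.03 0.03] T stand x,y,z -0.12 -0.017 0.011 pos [501.38 224.27 152.42] 15.601659049331712 35.38284480571747 21.975
```

```bash
python3 -m inch '[[0,0,0.0005,0],[0,0,0,0],[0,0,0,0]]'; python3 f.py;  python3 -m inch '[[0,0,0.0005,0],[0,0,0,0],[0,0,0,0]]'; python3 f.py; python3 e.py wC | grep seat
```

```text
clock: 22.35
position: [501.4, 224.3, 152.0]
ee_rot: [1.98, 2.439, 0.0]
force: [-0.4, 1.0, 1.2]
grip_width: 15.2
grasp_force: 35.7
F [-0.76  0.93  1.75] sd [0.54 0.53 0.64 0.03 0.03 0.03] T stand x,y,z -0.176 0.093 0.004 pos [501.4  224.28 151.97] 15.555332604384585 35.715991258621216 22.85
clock: 23.22
position: [501.4, 224.3, 151.5]
ee_rot: [1.98, 2.439, 0.0]
force: [-0.5, 0.5, 4.4]
grip_width: 15.4
grasp_force: 36.1
F [-1.3   0.69  4.28] sd [0.49 0.39 0.29 0.02 0.02 0.02] T stand x,y,z -0.235 0.235 0.013 pos [501.4  224.3  151.48] 15.38966605215634 36.14821493625641 23.725
```

```bash
cat > g.py <<'E'
from h import *
im,d=read_camera('side'); cv2.imwrite('pics/s2.png',cv2.resize(im[100:300,200:400,::-1],(600,600),interpolation=cv2.INTER_CUBIC))
W=np.load('wC.npy'); o=np.array([501.7,224.1]); S=(W[:,:2]-o)@np.array([[.978,-.208],[.208,.978]])
for y in range(-150,160,10):
    k=(S[:,1]>=y)&(S[:,1]<y+10)&(abs(S[:,0])<12)&(W[:,2]>140)&(W[:,2]<200)
    if k.sum()>8:
        t=W[k,2]; q=k&(W[:,2]>np.percentile(t,97)-3); print(y,k.sum(),'top',np.percentile(t,97).round(1),'x',S[q,0].mean().round(1))
E
python3 g.py
```

```text
-40 221 top 182.7 x -1.1
-30 705 top 182.6 x -1.1
-20 757 top 182.3 x -1.1
-10 1165 top 199.0 x -0.9
0 1302 top 197.8 x -1.1
10 1822 top 197.9 x 3.7
20 932 top 179.5 x -0.9
30 1147 top 178.8 x -0.9
40 704 top 172.7 x -0.9
50 745 top 172.1 x -0.9
60 798 top 171.7 x -0.8
70 821 top 171.1 x -0.8
80 1101 top 170.4 x -0.7
90 1493 top 172.0 x -0.0
100 1015 top 169.2 x -0.7
110 363 top 168.6 x -0.8
```

```bash
python3 -m inch '[[0,0,-0.0004,0],[0,0,0,0],[0,0,0,0],[0,0,0,0]]'; python3 f.py; python3 -m inch '[[0,0,0,0],[0,0,0,0],[0,0,0,0],[0,0,0,0],[0,0,0,0],[0,0,0,0]]'; python3 f.py
```

```text
clock: 24.48
position: [501.4, 224.3, 151.7]
ee_rot: [-1.98, -2.439, -0.0]
force: [0.3, 0.3, 2.6]
grip_width: 15.5
grasp_force: 36.1
F [-0.24  1.52  2.88] sd [0.48 0.41 0.41 0.02 0.03 0.02] T stand x,y,z -0.117 0.049 0.002 pos [501.38 224.28 151.78] 15.581226304968796 36.045504212379456 24.975
clock: 25.72
position: [501.4, 224.3, 151.8]
ee_rot: [1.98, 2.439, 0.0]
force: [-1.1, 1.4, 1.6]
grip_width: 15.4
grasp_force: 36.0
F [-0.08  1.64  2.42] sd [0.35 0.38 0.44 0.03 0.03 0.03] T stand x,y,z -0.094 -0.024 0.007 pos [501.37 224.27 151.8 ] 15.326258571287893 36.03187143802643 26.225
```

View pics/s2.png

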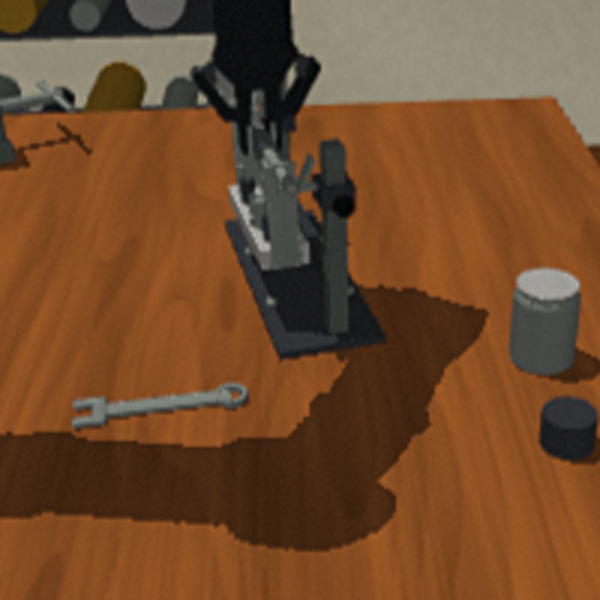

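```bash
python3 -m inch '[[0,0,0,0],[0,0,0,0],[0,0,0,0],[0,0,0,0],[0,0,0,0],[0,0,0,0]]' 0.019; python3 -m inch '[[0,0,0,0],[0,0,0,0],[0,0,0,0],[0,0,0,0],[0,0,0,0],[0,0,0,0]]' 0.045; python3 f.py
cat > g2.py <<'E'
import sys; from h import *
W=np.load(sys.argv[1]+'.npy'); o=np.array([501.7,224.1]); S=(W[:,:2]-o)@np.array([[.978,-.208],[.208,.978]])
for y in list(range(-160,170,20)):
    k=(S[:,1]>=y)&(S[:,1]<y+10)&(abs(S[:,0])<12)&(W[:,2]>140)&(W[:,2]<200)
    if k.sum()>8:
        t=W[k,2]; q=k&(W[:,2]>np.percentile(t,97)-3); print(y,k.sum(),'top',np.percentile(t,97).round(1),'x',S[q,0].mean().round(1))
E
python3 e.py wD|grep seat; python3 g2.py wD
```

```text
clock: 26.98
position: [501.3, 224.2, 151.8]
ee_rot: [1.98, 2.439, -0.0]
force: [0.3, 0.9, 0.3]
grip_width: 19.0
grasp_force: 0.0
clock: 27.72
position: [501.4, 224.3, 151.8]
ee_rot: [-1.98, -2.439, 0.0]
force: [-0.6, -0.1, 0.0]
grip_width: 45.0
grasp_force: 0.0
F [-0.09 -0.15  0.2 ] sd [0.46 0.66 0.45 0.03 0.02 0.02] T stand x,y,z -0.001 -0.012 -0.013 pos [501.37 224.26 151.79] 44.80924635913575 0.0 28.225
-40 194 top 183.6 x -1.0
-20 745 top 182.8 x -1.1
0 829 top 181.4 x -1.0
20 939 top 180.1 x -0.9
40 705 top 173.6 x -0.9
60 795 top 172.1 x -0.8
80 1091 top 170.8 x -0.9
100 1007 top 169.6 x -0.8
```

```bash
python3 -m inch '[[0,0,-0.01,0],[0,0,-0.02,0],[0,0,-0.03,0],[0,0,-0.03,0],[0,0,-0.03,0],[0,0,-0.03,0],[0,0,0,0],[0,0,0,0]]'; python3 -m inch '[[-0.03,0,-0.01,0],[-0.03,0,0,0],[-0.03,0,0,0],[-0.03,0,0,0],[0,0,0,0],[0,0,0,0]]'; python3 e.py wE|grep seat; python3 g2.py wE;sleep 0; python3 -c "
from h import *
im,d=read_camera('scene'); cv2.imwrite('pics/s3.png',cv2.resize(im[120:320,270:470,::-1],(600,600)))
a=np.load('wE.npy')
im,d=read_camera('wrist')"; python3 e.py wF >/dev/null; python3 g2.py wF|head -4
```

```text
clock: 29.42
position: [501.1, 224.0, 301.6]
ee_rot: [1.98, 2.439, -0.001]
force: [-0.0, 0.2, 0.2]
grip_width: 45.0
grasp_force: 0.0
clock: 30.18
position: [525.5, 107.3, 311.2]
ee_rot: [-1.979, -2.438, 0.001]
force: [-0.2, 0.0, -0.5]
grip_width: 44.9
grasp_force: 0.0
seat_l 0.86 [320. 194.] [529.7 105.1 165. ]
-160 24 top 185.4 x -1.2
-140 178 top 185.7 x -1.6
-120 221 top 184.3 x -2.1
-100 303 top 185.4 x -0.0
-80 168 top 181.8 x -1.2
-60 170 top 180.4 x -0.7
-40 259 top 184.4 x -1.0
-20 260 top 183.3 x -0.8
0 300 top 181.9 x -0.8
20 310 top 180.5 x -0.7
-160 22 top 186.2 x -1.3
-140 186 top 185.7 x -1.5
-120 221 top 184.5 x -1.8
-100 296 top 185.4 x -0.3
```

View pics/s3.png

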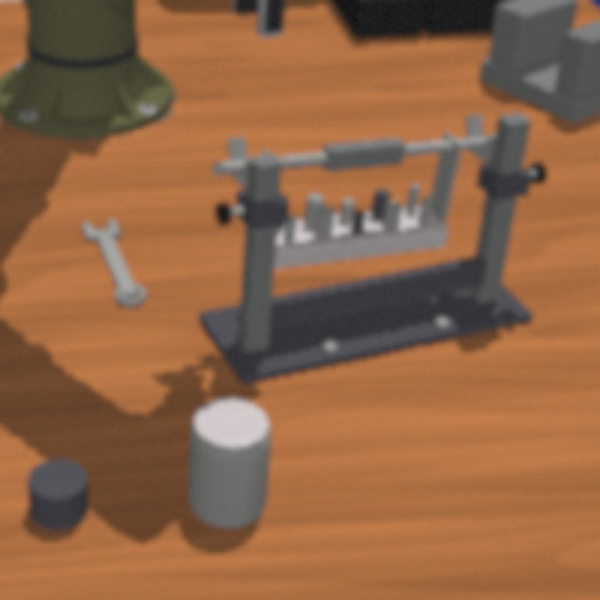

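View pics/wF.png

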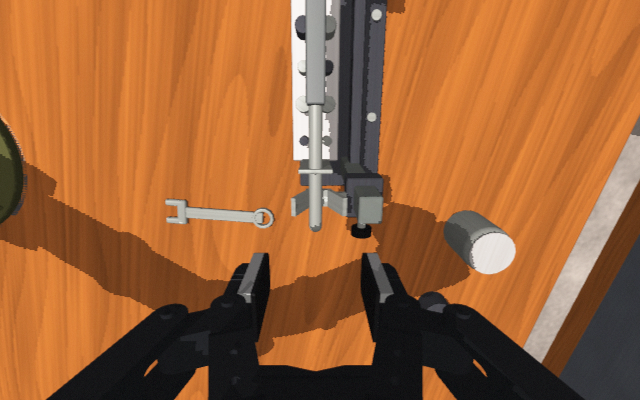

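The rack hangs on both hooks: the rod lies in the trough of the near hook (wrist picture, pixels 316, 205) and its heights run straight to the far hook. It is still, the gripper is clear, and the wrench, tin and offcut are where they were.

```bash
python3 -c "
from station import order
print(order.sign_off())"
```

```text
the job is handed in; nothing more can be done
None
```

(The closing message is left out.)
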